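Release the locked sample tray with the release pin

TASK

The sample tray of the bench reader is locked shut. Take the release pin out of its holder, reach with it down through the slot in the reader's top, feel for the hidden spring catch and press it gently until the tray springs out at the front, then put the pin back upright and fully down in its holder. Do not force anything and leave the other things alone.

Things in the scene. Friction and masses are not known exactly. Their poses are not given: they have to be found in the camera images.
- reader: White box-shaped bench reader, 110 (x, depth) x 116 (y, width) x 100 (z, height) mm, fixed on the trolley beside the robot, its front (its -x) with the tray and a dark window towards the robot's side. Origin: centre of its underside, at the trolley's top (z = 0). Its top face is flat, 100 mm above that. More than 30 N between the pin and the reader or its catch would bend the catch.
- release_slot (a point): Middle of the slot in the reader's top, at the top face, above the reader's middle; axes as the reader's. Slot 10 mm wide (x), 33 mm long (y): the 6 mm pin has 2 mm play each side in x and can move 13 mm each way in y. Hidden below is the catch's pad, 16 (x) x 12 (y) mm, facing up, centred in x; its middle is up to 9 mm from the slot's middle in y, on either side, unknown.
- tray (a joint): How far the tray stands out of the reader towards its -x, m: 0 shut and locked, 0.040 fully out. A spring drives it out in under a second once the catch lets go; it cannot be pulled out before.
- pin: Release pin, upright, 50 g: black square handle 14 x 14 x 46 mm on top of a steel shaft 6 mm in diameter and 60 mm long with a slightly tapered tip. Origin: the tip's end, z up along the shaft; the handle reaches from z = 60 to 106 mm, its sides along x and y. It can be gripped on the handle from above.
- pin_tip (a point): The end of the pin's shaft (same point as the pin's origin).
- holder: Aluminium holder block 40 x 40 x 100 mm on a dark foot plate 52 x 52 mm, fixed on the trolley, with a square upright hole, 10 x 10 mm, through its middle. The pin stands in it: the shaft in the hole, the handle resting on the block's top. Origin: centre of its underside. The pin's sides start square to it.
- holder_hole (a point): Centre of the holder's hole at the block's top face, 100 mm above the trolley's top. With the pin home its tip is 60 mm below this point.
- dropper_bottle: Small brown dropper bottle, 29 mm across, 104 mm high, upright, behind the holder. Bystander. Origin: centre of its underside. The tall flat side panel of a fume hood stands upright at x = 0.365 m, behind it; the bottle, the holder and the reader all stand before that panel.
- slot_end (a point): The slot's end on the reader's left (+y) side, at the top face, 16.5 mm from its middle. How deep the pad lies is unknown: its top is 19 to 33 mm below the top face. Beside it the pin meets nothing until a deck 53 mm down. The pad sinks 8 mm straight down to a hard stop: about 4 N to start it, about 8 N at the bottom, anywhere on it; after 5 to 6 mm it lets the tray go.
- cap_black: Black screw cap, 27 mm across, 17 mm high, lying on the reader's top at its back right corner. Bystander. Origin: centre of its underside.

How it is judged:
On the way, in this order (a step that is already met when the one before it is completed fails the run):
1. the pin is down through the release slot, at least 15 mm below the top face, with the tray still shut (z of pin_tip in the frame of release_slot below -0.015 m and horizontal distance between pin_tip and release_slot below 0.018 m and value of joint tray below 0.005 m), for 0.05 s.
2. the tray has sprung out while the pin is in the slot (z of pin_tip in the frame of release_slot below -0.005 m and horizontal distance between pin_tip and release_slot below 0.018 m and value of joint tray above 0.03 m), for 0.05 s.
At the end, for the whole second after the job is handed in: The tray stands at least 30 mm out of the reader; the pin stands at rest, let go, in the holder's hole: tip at least 55 mm below the block's top, within 6 mm of the hole's axis, tilted less than 0.12 rad (value of joint tray above 0.03 m and horizontal distance between pin_tip and holder_hole below 0.006 m and z of pin_tip in the frame of holder_hole below -0.055 m and angle between pin's own z axis and vertical below 0.12 rad and linear speed of pin below 0.02 m/s); the robot touches nothing.
It fails at once if the pin is pressed on the reader or its catch with more than 30 N (contact force between pin and reader above 30 N).
It fails at once if the robot itself strikes or pushes the reader with more than 15 N (contact force between any of the fingers, the arm and reader above 15 N).
It fails at once if the cap on the reader or the dropper bottle is moved more than 25 mm or the bottle tipped (distance of any of cap_black, dropper_bottle from where it was at the start of the episode above 0.025 m or angle between dropper_bottle's own z axis and vertical above 0.4 rad).
It also fails if it takes over 59 s, if anything falls off the work surface, if the arm or the gripper's body presses on something with over 40 N, if the wrist force passes 120 N, or if a joint passes its speed limit or range.

ROBOT

A 6-joint arm with a two-finger parallel gripper is mounted at the origin on a cart in front of the work surface, level with it; the furniture and walls round the work are solid. World frame = base frame: x ahead of the robot, y to its left, z up, the work surface at z = 0. Lengths are in m, angles in rad, forces in N, time in s.
With the tool pointing down it reaches from about 0.25 to 0.775 m from the base axis. Payload 4 kg.
Tool frame: the origin (TCP) lies on the centre line of the jaws, within the pads' length; the fingertips stand 8 mm ahead of it and the grasp point (between the pads) lies 11 mm behind it; z points along the fingers, y is the line along which they close (so a half turn about z gives the same grasp; the last joint's range is limited). The gripper opens to 85 mm and grips with 20 to 120 N. Pads are 22 mm wide; open, the fingers measure 114 mm over their backs; the gripper's body (76 mm by 85 mm) begins 54 mm behind the grasp point. The pads swing forward as they close: fully open they stand 13 mm farther back than shut.
Start: joints at [-1.415, 0.087, 1.371, -0, 1.684, -0.103], TCP at [0.141, -0.532, 0.21] pointing down, gripper open.
Joint ranges: [-3.1, 3.1], [-0.76, 2.03], [0.27, 2.55], [-1.08, 4.22], [0.17, 2.65], [-2.57, 2.57]. Speed limits (rad/s): [2.79, 2.79, 3.14, 3.14, 3.14, 3.14].

INTERFACE

Orientations are given as a unit quaternion [w, x, y, z].
In Python, from bench import sense, snapshot, camera_params, hand_in gives the robot as it stands.
- The arm moves only by the tool arm_command, never from a script. Its argument "steps" is a list of rows, each a list of 7 numbers: the turn, a rotation vector about the tool's x, y, z in fractions of the full range, 1 being 90 degrees, then the shift along the tool's x, y, z in fractions of the full range, 1 being 0.75 m, then the opening, from -1 (shut) to 1 (fully open). In form: [[rx, ry, rz, tx, ty, tz, gripper], ...]. A call has 1 to 8 rows; each row is the pose to reach, as a shift and turn from the pose commanded when the call began, along the tool's axes at that moment; what a row does not reach only later rows make up. A row lasts 1/10 s, in which the tool goes at most 50 mm and 8.59 degrees, less where a joint would pass 70% of its speed; a pose out of reach is approached as far as the arm can. No shift or turn number may pass 1 either way. A call with a gripper value outside its range is refused whole. The fingers move at their own pace and stop on an object; "squeeze" is the grip in N (left out, the last holds). Time passes only in rows, so rows that repeat a pose let the fingers close. It gives the time, the measured TCP pose, the force, the opening and the grip force at its end, in the units of the state.
- sense(): the state, without advancing time (a new reading comes with each control period).
- snapshot(name): name is "scene" or "top"; returns (picture, depth): 400x640x3 uint8, red, green, blue; 400x640 float32, m along the optical axis (not along the pixel's ray), 0 where there is no reading.
- camera_params(name): a dict with "vfov" (degrees; the focal length in pixels is half the picture's height over the tangent of half this angle, whatever the lens; pixels are square), "cx", "cy" (the principal point, pixels), "rvec" (rotation vector, rad) and "tvec" (3), from world to camera coordinates, as OpenCV has them. Camera axes: x right, y down, z forward; pixel columns grow to the right and rows downward; lengths in m; the calibration is good to about 2 mm. A picture is of the moment at which its call begins. camera_params takes no time and is no camera call.
- hand_in(): hands the job in; it is judged then, once.
The state is a dict: "time_s": time; "joints": joint angles; "qvel": joint speeds; "joint_torque": joint torques, N m; "tool_pos": TCP position; "tool_rot": TCP orientation; "force": force on the tool from outside, world axes, zero at the start; "ft_torque": the same for the moment, N m; "opening": finger opening in m; "grip_force": force on a finger pad.
Only numpy, scipy, OpenCV 4.12 (cv2) and the standard library are available. Lean on these libraries where they do the work, as an engineer would, in place of code of your own. Each camera call takes 0.05 s, during which the arm holds its last target. There are 200 camera calls.

## Working session

There is one attempt and no reset: what is moved stays moved. The work goes in short steps, Python scripts to look and compute and a tool call to move; the robot and the scene stay as the last step left them, time stands still between calls to the robot, and variables do not carry over. Pictures are saved under pics/ and viewed, at most 10 in all, crops included, and the job is handed in when it is done.

Besides the shell and the picture viewer there is one more tool, called after ">>>" as name(argument=value, ...) on one line, values as JSON. arm_command: Moves the arm, as the interface text tells. Its arguments: {"type":"object","properties":{"steps":{"type":"array","items":{"type":"array","items":{"type":"number"}}},"squeeze":{"type":"number"}},"required":["steps"]}

```bash
mkdir -p pics; ls; cat > h.py <<'E'
import numpy as np,cv2
from bench import *
def cloud(n):
    im,d=snapshot(n);p=camera_params(n)
    f=200/np.tan(np.radians(p["vfov"])/2)
    v,u=np.mgrid[:400,:640]
    c=np.dstack([(u-p["cx"])/f*d,(v-p["cy"])/f*d,d])
    R=cv2.Rodrigues(np.array(p["rvec"],float))[0]
    w=(c-np.array(p["tvec"]).ravel())@R
    w[d==0]=np.nan
    return im,d,w
E
python3 - <<'E'
from h import *
for n in("scene","top"):
    im,d,w=cloud(n); cv2.imwrite(f"pics/{n}1.png",im[...,::-1]); np.savez(f"{n}1.npz",im=im,d=d,w=w); print(camera_params(n))
s=sense();print({k:np.round(v,4) for k,v in s.items()})
E
```

```text
pics
{'vfov': 46.12924710832087, 'cx': 310.9252925105538, 'cy': 208.2389627435876, 'rvec': array([ 2.15590752, -1.26090452,  0.49078258]), 'tvec': array([-0.44857511,  0.10708411,  0.86734877])}
{'vfov': 43.576643116062485, 'cx': 322.0861480867473, 'cy': 200.7075496647501, 'rvec': array([ 2.11373077, -2.13772059,  0.17402158]), 'tvec': array([-0.3433605 ,  0.33221307,  0.89738332])}
{'time_s': np.float64(0.1), 'joints': array([-1.4151,  0.0879,  1.3721, -0.    ,  1.6836, -0.1031]), 'qvel': array([ 0.0007, -0.0003, -0.004 , -0.0001, -0.0004, -0.0011]), 'joint_torque': array([ 2.30000e-03, -3.53015e+01, -3.14218e+01, -1.00000e-04,
        8.00000e-03, -0.00000e+00]), 'tool_pos': array([ 0.1407, -0.5312,  0.2086]), 'tool_rot': array([-0.001 ,  0.9916,  0.129 , -0.    ]), 'force': array([-0.1286,  0.0775, -0.3004]), 'ft_torque': array([-0.0154, -0.0045, -0.0158]), 'grip_force': np.float64(0.0), 'opening': np.float64(0.0856)}
```

View pics/scene1.png

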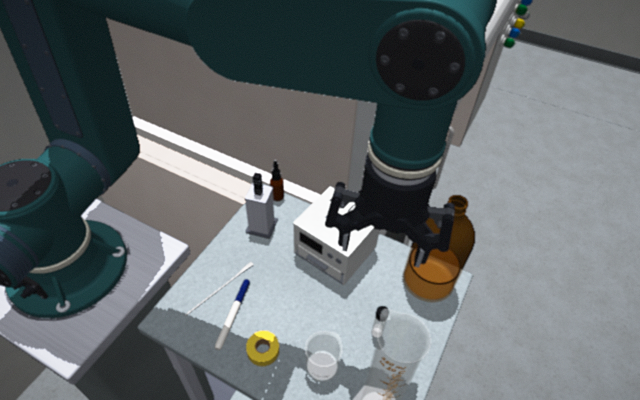

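View pics/top1.png

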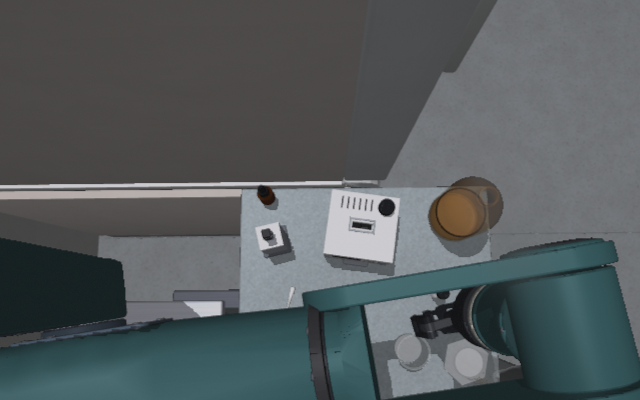

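The top view shows the holder and pin at about (270,238), the bottle at (265,195), the reader's top around (362,225) with the slot at (362,226), and the cap at (387,207). The scene view agrees, with the gripper hovering on the far side of the reader.

```bash
cat > a.py <<'E'
from h import *
z=np.load("top1.npz");w=z["w"];im=z["im"];g=im.mean(2)
cv2.imwrite("pics/topc.png",cv2.resize(im[175:275,235:415,::-1],None,fx=4.4,fy=4.4,interpolation=cv2.INTER_CUBIC))
def reg(u0,u1,v0,v1,z0,z1,extra=True):
    m=np.zeros(g.shape,bool);m[v0:v1,u0:u1]=1
    m&=(w[...,2]>z0)&(w[...,2]<z1)&extra
    return m
def rect(m,n):
    P=w[m];r=cv2.minAreaRect((P[:,:2]*1000).astype(np.float32));print(n,m.sum(),"mean",P.mean(0).round(4),"rect",r)
rect(reg(315,410,180,275,.09,.108),"readertop")
rect(reg(250,300,215,265,.09,.108),"holdertop")
rect(reg(250,300,215,265,.135,.16),"pin handle top")
rect(reg(250,300,180,208,.05,.12),"bottle")
for v in range(222,232): print(v,g[v,345:380].astype(int))
print(w[215,362],w[226,362],w[232,362],w[235,265], w[207,387])
E
python3 a.py
```

```text
readertop 4170 mean [ 0.2704 -0.4121  0.1009] rect ((273.12060546875, -414.5404968261719), (116.03106689453125, 110.67569732666016), 81.36234283447266)
holdertop 467 mean [ 0.2555 -0.2598  0.1007] rect ((256.84063720703125, -258.5268859863281), (40.264076232910156, 40.09514617919922), 13.282061576843262)
pin handle top 90 mean [ 0.2565 -0.2591  0.1454] rect ((256.7737731933594, -258.58026123046875), (14.55331802368164, 14.175729751586914), 12.437117576599121)
bottle 186 mean [ 0.3371 -0.2458  0.0716] rect ((345.7443542480469, -243.8511505126953), (38.217674255371094, 25.87881088256836), 4.288886070251465)
222 [204 204 204 199 177 164 174 138  52  64  72  76  85  99 114 119 121 138
 156 166 173 176 185 190 191 191 192 193 180 158 174 203 204 204 204]
223 [204 204 204 195 172 170 173 116  31  32  30  32  34  40  48  49  51  63
  75  84  90  97 110 123 144 162 170 167 150 151 176 204 204 203 204]
224 [204 204 205 186 156 172 170 106  31  32  32  33  32  32  31  26  26  32
  31  33  34  40  45  53  68  80  96 121 140 149 174 204 204 204 204]
225 [204 204 204 184 152 176 171  86  32  31  
[... 472 characters left out ...]
  82  75  59  57  49  31  32  36 122 177 169 168 194 204 204 203 204]
229 [204 205 199 178 156 162 166 165 163 161 174 191 191 193 195 193 192 185
 178 174 163 146 129 114  78  74 138 169 149 169 196 204 204 204 204]
230 [204 204 203 181 148 150 144 142 153 152 157 163 162 163 170 174 179 188
 192 191 193 196 193 191 183 178 188 185 156 169 196 204 204 204 204]
231 [204 204 204 200 194 194 193 193 191 169 135 128 138 143 143 155 157 160
 161 161 162 163 161 167 177 185 177 152 150 175 203 204 204 204 204]
[ 0.28978536 -0.41478573  0.10248214] [ 0.27424057 -0.41609852  0.07733432] [ 0.26136399 -0.41429846  0.09954613] [ 0.25286836 -0.25735575  0.149135  ] [ 0.30046221 -0.45542052  0.11773196]
```

View pics/topc.png

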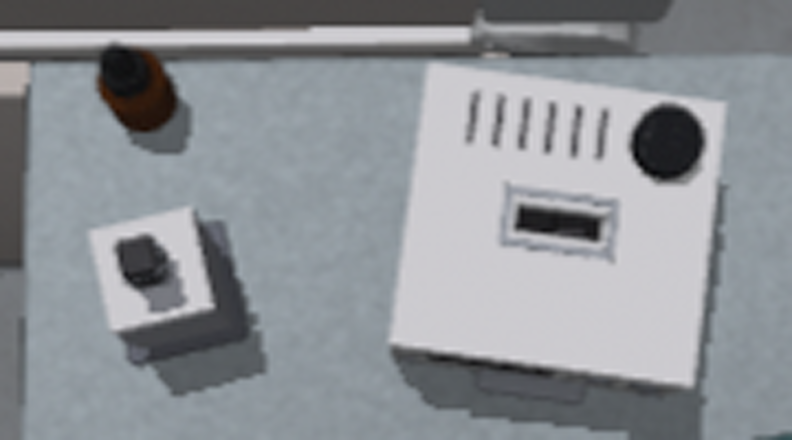

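The crop shows the slot centred in its bezel at about crop (558,222), and the holder block is turned the other way from the reader. The fitted rectangles match the nominal sizes, so the centres should be good.

```bash
cat >> h.py <<'E'
from scipy.spatial.transform import Rotation as Ro
def rel(target,yaw=None,pos=None):
    s=sense();q=np.array(s["tool_rot"]);R=Ro.from_quat(q[[1,2,3,0]])
    x=R.as_matrix()[:,0];cy=np.degrees(np.arctan2(x[1],x[0]))
    p=np.array(s["tool_pos"] if pos is None else pos)
    print("pos",p.round(4),"yaw",cy.round(2),"F",np.round(s["force"],2),"shift",R.inv().apply(np.array(target)-p).round(4),"rz",None if yaw is None else round(cy-yaw,2))
E
python3 - <<'E'
from h import *
z=np.load("top1.npz");im=z["im"];g=im.mean(2)
p=camera_params("top");f=200/np.tan(np.radians(p["vfov"])/2);R=cv2.Rodrigues(p["rvec"])[0];C=-R.T@p["tvec"]
def ray(u,v,h):
    d=R.T@np.array([(u-p["cx"])/f,(v-p["cy"])/f,1]);return C+d*(h-C[2])/d[2]
print("cam",C)
sub=np.zeros_like(g,bool);sub[212:240,340:385]=1
for t,n in((100,"slot"),(190,"bezel")):
    v,u=np.nonzero(sub&(g<t));P=np.array([ray(a,b,.1)[:2]*1000 for a,b in zip(u,v)],np.float32)
    print(n,cv2.minAreaRect(P),P.mean(0))
rel([.2568,-.2585,.21],13.3)
E
```

```text
cam [ 0.16839678 -0.35585906  0.93731832]
slot ((277.1518249511719, -427.1466064453125), (21.03360366821289, 59.15953826904297), 19.739837646484375) [ 275.17886 -418.06204]
bezel ((276.52911376953125, -421.49383544921875), (61.03183364868164, 37.32474899291992), 89.3105697631836) [ 274.11792 -415.77182]
pos [ 0.1407 -0.5312  0.2086] yaw 14.83 F [-0.13  0.08 -0.3 ] shift [ 0.1821 -0.2339 -0.0009] rz 1.53
```

Careful with the scale: shifts go in shares of 0.75 m and turns go in shares of 90 degrees. That gives: -0.234 m is -0.312, -0.224 m is -0.2987, 1.5 degrees is 0.0167.

>>> arm_command(steps=[[0, 0, 0.0022, 0.0267, -0.0347, -0.0133, 1], [0, 0, 0.0044, 0.06, -0.0773, -0.0133, 1], [0, 0, 0.0067, 0.096, -0.124, -0.0133, 1], [0, 0, 0.0089, 0.1333, -0.1707, -0.0133, 1], [0, 0, 0.0111, 0.1707, -0.22, -0.0133, 1], [0, 0, 0.0133, 0.2067, -0.2667, -0.0133, 1], [0, 0, 0.0167, 0.232, -0.2987, -0.0133, 1], [0, 0, 0.0167, 0.2427, -0.312, -0.0133, 1]])

```text
time_s: 0.9
tool_pos: [0.2574, -0.2564, 0.2196]
tool_rot: [-0.0, 0.993, 0.117, 0.0]
force: [-0.8, -0.4, -0.7]
opening: 0.0853
grip_force: 0.0
```

```bash
python3 -c "
from h import *
rel([.2568,-.2585,.119],13.3)"
```

```text
pos [ 0.2574 -0.2564  0.2196] yaw 13.49 F [-0.81 -0.39 -0.74] shift [-0.0011  0.002   0.1006] rz 0.19
```

In the tool's units: 0.099 m is 0.132, 0.09 m is 0.12.

>>> arm_command(steps=[[0, 0, 0, -0.0013, 0.0013, 0.0267, 1], [0, 0, 0, -0.0013, 0.0013, 0.06, 1], [0, 0, 0, -0.0013, 0.0013, 0.0933, 1], [0, 0, 0, -0.0013, 0.0013, 0.12, 1], [0, 0, 0, -0.0013, 0.0013, 0.132, 1], [0, 0, 0, -0.0013, 0.0013, 0.132, 1], [0, 0, 0, -0.0013, 0.0013, 0.132, 1]])

```text
time_s: 1.6
tool_pos: [0.2563, -0.2605, 0.1215]
tool_rot: [0.001, 0.993, 0.116, 0.0]
force: [0.2, -0.3, 1.1]
opening: 0.0855
grip_force: 0.0
```

```bash
python3 - <<'E'
from h import *
rel([.2568,-.2585,.119],13.3)
im,d,w=cloud("scene"); cv2.imwrite("pics/s2.png",cv2.resize(im[120:270,180:380,::-1],None,fx=4,fy=4,interpolation=cv2.INTER_CUBIC))
E
```

```text
pos [ 0.2563 -0.2605  0.1215] yaw 13.33 F [ 0.15 -0.33  1.05] shift [ 0.0009 -0.0018  0.0025] rz 0.03
```

View pics/s2.png

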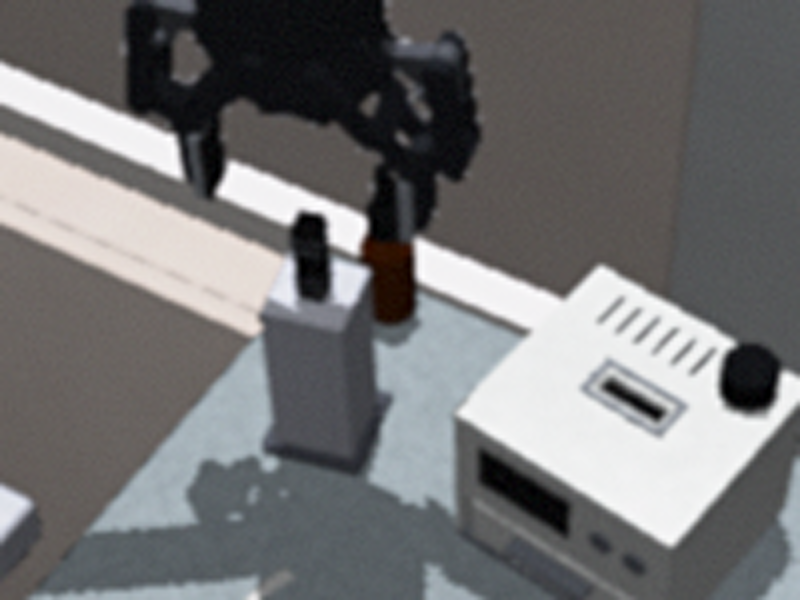

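Fingertips show at about (205,195) and (405,240), and the handle is at (310,255). The tips look slightly high or behind the handle, so I'll check against depth.

```bash
python3 - <<'E'
from h import *
im,d,w=cloud("scene");g=im.mean(2)
def st(u0,u1,v0,v1,z0,z1,n):
    P=w[v0:v1,u0:u1].reshape(-1,3);P=P[(P[:,2]>z0)&(P[:,2]<z1)&(P[:,0]<.32)]
    print(n,len(P),np.nanpercentile(P,[2,50,98],axis=0).round(4).tolist() if len(P) else"")
st(222,238,150,172,.1,.2,"Lfinger")
st(270,292,158,185,.1,.2,"Rfinger")
st(250,265,170,196,.105,.2,"handle")
im,d,w=cloud("top")
st(240,300,205,262,.105,.3,"top")
E
```

```text
Lfinger 192 [[0.2321, -0.2219, 0.1576], [0.2369, -0.2182, 0.1779], [0.2553, -0.2083, 0.1986]]
Rfinger 154 [[0.2544, -0.3172, 0.1602], [0.2601, -0.3115, 0.1791], [0.2741, -0.3051, 0.1979]]
handle 188 [[0.2476, -0.2655, 0.1065], [0.251, -0.2604, 0.1315], [0.2629, -0.2521, 0.146]]
top 120 [[0.2486, -0.3177, 0.1708], [0.2621, -0.3131, 0.2228], [0.2801, -0.304, 0.2627]]
```

```bash
python3 - <<'E'
from h import *
im,d,w=cloud("scene");p=camera_params("scene");f=200/np.tan(np.radians(p["vfov"])/2)
K=np.array([[f,0,p["cx"]],[0,f,p["cy"]],[0,0,1]])
pts=np.array([[.246,-.218,.1265],[.266,-.303,.1265],[.246,-.218,.155],[.266,-.303,.155],[.2568,-.2585,.146],[.2568,-.2585,.1]])
print(cv2.projectPoints(pts,p["rvec"],p["tvec"],K,None)[0].round(1).reshape(-1,2).tolist())
for u in(229,231,233):print(u,[tuple(w[v,u].round(3)) for v in range(160,174,2)])
print({k:np.round(v,4) for k,v in sense().items() if k in("joints","tool_pos","tool_rot","opening")})
E
```

```text
[[235.4, 178.0], [281.5, 188.2], [233.7, 166.7], [281.0, 177.0], [256.8, 174.7], [258.5, 192.4]]
229 [(np.float64(0.234), np.float64(-0.22), np.float64(0.182)), (np.float64(0.234), np.float64(-0.219), np.float64(0.177)), (np.float64(0.234), np.float64(-0.219), np.float64(0.172)), (np.float64(0.234), np.float64(-0.218), np.float64(0.167)), (np.float64(0.235), np.float64(-0.217), np.float64(0.161)), (np.float64(0.364), np.float64(-0.101), np.float64(-0.013)), (np.float64(0.364), np.float64(-0.1), np.float64(-0.02))]
231 [(np.float64(0.239), np.float64(-0.22), np.float64(0.178)), (np.float64(0.237), np.float64(-0.221), np.float64(0.176)), (np.float64(0.235), np.float64(-0.222), np.float64(0.172)), (np.float64(0.235), np.float64(-0.222), np.float64(0.168)), (np.float64(0.236), np.float64(-0.22), np.float64(0.161)), (np.float64(0.364), np.float64(-0.107), np.float64(-0.01)), (np.float64(0.364), np.float64(-0.107), np.float64(-0.016))]
233 [(np.float64(0.244), np.float64(-0.22), np.float64(0.173)), (np.float64(0.243), np.float64(-0.22), np.float64(0.17)), (np.float64(0.243), np.float64(-0.219), np.float64(0.164)), (np.float64(0.243), np.float64(-0.219), np.float64(0.16)), (np.float64(0.24), np.float64(-0.221), np.float64(0.159)), (np.float64(0.362), np.float64(-0.115), np.float64(-0.004)), (np.float64(0.364), np.float64(-0.112), np.float64(-0.013))]
{'joints': array([-9.4900e-01, -3.0960e-01,  1.9030e+00, -1.0000e-04,  1.5459e+00,
        3.8920e-01]), 'tool_pos': array([ 0.2565, -0.2608,  0.1219]), 'tool_rot': array([1.000e-03, 9.932e-01, 1.160e-01, 5.000e-04]), 'opening': np.float64(0.085)}
```

```bash
python3 - <<'E'
from h import *
for f,r in(("scene1",[(335,350,180,255),(415,460,180,260)]),("top1",[(405,480,280,350)])):
    w=np.load(f+".npz")["w"]
    for u0,u1,v0,v1 in r:
        P=w[v0:v1,u0:u1].reshape(-1,3);P=P[(P[:,2]>.14)&(P[:,2]<.4)&(np.hypot(P[:,0]-.14,P[:,1]+.53)<.1)]
        P=P[P[:,2].argsort()];print(f,len(P),P[:12:3].round(3).tolist())
for n in("scene","top"):
    im,d,w=cloud(n)
    P=w.reshape(-1,3);P=P[(P[:,2]>.15)&(P[:,2]<.4)&(np.hypot(P[:,0]-.256,P[:,1]+.26)<.1)]
    P=P[P[:,2].argsort()];print(n,len(P),P[:20:4].round(3).tolist())
    cv2.imwrite(f"pics/{n}3.png",im[...,::-1])
rel([.2568,-.2585,.119],13.3)
E
```

```text
scene1 821 [[0.132, -0.489, 0.245], [0.125, -0.491, 0.246], [0.121, -0.481, 0.248], [0.118, -0.49, 0.249]]
scene1 1905 [[0.16, -0.57, 0.25], [0.15, -0.573, 0.254], [0.147, -0.573, 0.256], [0.144, -0.574, 0.258]]
top1 1589 [[0.139, -0.485, 0.249], [0.138, -0.482, 0.256], [0.138, -0.483, 0.266], [0.131, -0.491, 0.282]]
scene 6394 [[0.25, -0.218, 0.156], [0.241, -0.22, 0.157], [0.241, -0.22, 0.159], [0.256, -0.217, 0.16], [0.257, -0.216, 0.161]]
top 386 [[0.255, -0.307, 0.165], [0.256, -0.31, 0.174], [0.256, -0.309, 0.187], [0.257, -0.319, 0.202], [0.261, -0.307, 0.204]]
pos [ 0.2564 -0.2606  0.1215] yaw 13.32 F [-0.06  0.69  0.07] shift [ 0.0009 -0.0019  0.0025] rz 0.02
```

Both cameras, in both poses, put the open fingertips about 35 mm behind the reported TCP. That disagrees with the spec, so I'll go by sight: descend carefully, close partway and check.

In the tool's units: 0.026 m is 0.0347, -0.002 m is -0.0027.

>>> arm_command(steps=[[0, 0, 0, 0.0013, -0.0013, 0.0133, 1], [0, 0, 0, 0.0013, -0.0027, 0.0267, 1], [0, 0, 0, 0.0013, -0.0027, 0.0347, 1], [0, 0, 0, 0.0013, -0.0027, 0.0347, 0.3], [0, 0, 0, 0.0013, -0.0027, 0.0347, 0.1], [0, 0, 0, 0.0013, -0.0027, 0.0347, 0.0], [0, 0, 0, 0.0013, -0.0027, 0.0347, 0.0]], squeeze=30)

```text
time_s: 2.6
tool_pos: [0.2568, -0.2582, 0.0951]
tool_rot: [0.0, 0.993, 0.116, 0.0]
force: [0.3, 0.2, -0.9]
opening: 0.0427
grip_force: 0.0
```

```bash
cat > look.py <<'E'
from h import *
import sys
im,d,w=cloud("scene"); cv2.imwrite(f"pics/{sys.argv[1]}.png",cv2.resize(im[120:270,180:380,::-1],None,fx=4,fy=4,interpolation=cv2.INTER_CUBIC))
rel([.2568,-.2585,.089],13.3)
s=sense();t=s["tool_pos"]
for n in("scene","top"):
    if n=="top": im,d,w=cloud(n)
    P=w.reshape(-1,3);a=np.radians(13.3);q=P-t;y=q[:,0]*np.sin(a)-q[:,1]*np.cos(a)
    for sg in(-1,1):
        m=(sg*y>.010)&(abs(y)<.06)&(np.hypot(q[:,0],q[:,1])<.062)&(P[:,2]>.106)&(P[:,2]<.3)
        Q=P[m];yy=y[m];k=Q[:,2].argsort()[:9:2];print(n,sg,len(Q),Q[k].round(3).tolist(),yy[k].round(3))
E
python3 look.py s4
```

```text
pos [ 0.2568 -0.2582  0.0951] yaw 13.33 F [-0.66  0.34  0.23] shift [-0.      0.0003  0.0061] rz 0.03
scene -1 1136 [[0.245, -0.239, 0.118], [0.248, -0.239, 0.119], [0.26, -0.235, 0.12], [0.255, -0.237, 0.121], [0.24, -0.233, 0.121]] [-0.022 -0.021 -0.022 -0.021 -0.028]
scene 1 1804 [[0.257, -0.287, 0.119], [0.251, -0.286, 0.122], [0.256, -0.287, 0.122], [0.251, -0.284, 0.123], [0.251, -0.282, 0.124]] [0.028 0.026 0.028 0.024 0.022]
top -1 0 [] []
top 1 130 [[0.257, -0.312, 0.166], [0.256, -0.311, 0.17], [0.255, -0.309, 0.171], [0.254, -0.306, 0.174], [0.254, -0.308, 0.176]] [0.052 0.051 0.049 0.046 0.048]
```

View pics/s4.png

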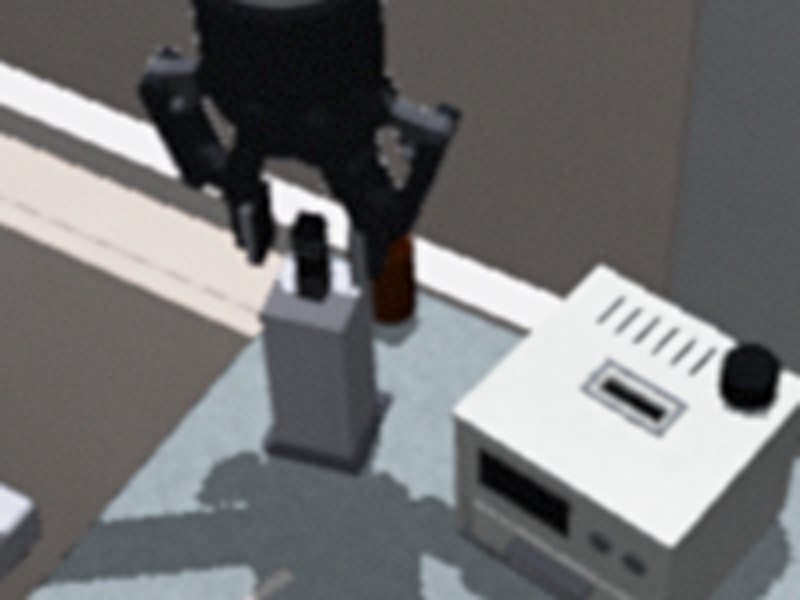

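The fingers now straddle the handle symmetrically (inner faces ±22 mm) with tips at z ≈ 0.118, about 18 mm above the block. Next I'll close and lift.

>>> arm_command(steps=[[0, 0, 0, 0, 0, 0, -0.3], [0, 0, 0, 0, 0, 0, -0.5], [0, 0, 0, 0, 0, 0, -0.7], [0, 0, 0, 0, 0, 0, -1], [0, 0, 0, 0, 0, 0, -1], [0, 0, 0, 0, 0, 0, -1]], squeeze=45)

```text
time_s: 3.3
tool_pos: [0.2566, -0.258, 0.0948]
tool_rot: [0.0, 0.993, 0.116, 0.0]
force: [-0.5, 0.2, 0.4]
opening: 0.0132
grip_force: 44.3
```

```bash
python3 look.py s5
```

```text
pos [ 0.2566 -0.258   0.0948] yaw 13.33 F [-0.45  0.62  1.14] shift [0.0001 0.0006 0.0058] rz 0.03
scene -1 972 [[0.243, -0.248, 0.119], [0.243, -0.249, 0.123], [0.244, -0.242, 0.125], [0.241, -0.248, 0.126], [0.242, -0.25, 0.126]] [-0.012 -0.012 -0.018 -0.013 -0.011]
scene 1 1766 [[0.257, -0.271, 0.116], [0.249, -0.27, 0.118], [0.248, -0.273, 0.119], [0.249, -0.273, 0.122], [0.253, -0.274, 0.124]] [0.013 0.01  0.013 0.013 0.015]
top -1 0 [] []
top 1 115 [[0.253, -0.3, 0.169], [0.254, -0.302, 0.178], [0.255, -0.306, 0.183], [0.254, -0.304, 0.187], [0.256, -0.309, 0.189]] [0.04  0.042 0.046 0.045 0.049]
```

In the tool's units: -0.088 m is -0.1173, -0.015 m is -0.02.

>>> arm_command(steps=[[0, 0, 0, 0, 0, -0.0067, -1], [0, 0, 0, 0, 0, -0.02, -1], [0, 0, 0, 0, 0, -0.04, -1], [0, 0, 0, 0, 0, -0.064, -1], [0, 0, 0, 0, 0, -0.088, -1], [0, 0, 0, 0, 0, -0.1067, -1], [0, 0, 0, 0, 0, -0.1173, -1], [0, 0, 0, 0, 0, -0.1173, -1]])

```text
time_s: 4.2
tool_pos: [0.257, -0.2586, 0.1842]
tool_rot: [0.001, 0.993, 0.116, 0.001]
force: [-0.2, -0.2, -0.7]
opening: 0.0133
grip_force: 44.3
```

```bash
python3 - <<'E'
from h import *
a=np.radians(-8.64)
# probe A at reader y=+6mm
for y in(.006,0,-.006): print(np.array([.2731-.2568-np.sin(a)*y,-.4145+.2585+np.cos(a)*y])+[.2567,-.2581])
T=np.array([.2731-.2568-np.sin(a)*.006,-.4145+.2585+np.cos(a)*.006])+[.2567,-.2581]
rel([*T,.182],13.3)
# shaft visible in scene?
im,d,w=cloud("scene");P=w.reshape(-1,3);
t=sense()["tool_pos"]
m=(P[:,2]>.125)&(P[:,2]<.178)&(np.hypot(P[:,0]-t[0],P[:,1]-t[1])<.02)
Q=P[m];print(len(Q))
for lo,hi in((.125,.14),(.14,.16),(.16,.178)):
    k=(Q[:,2]>lo)&(Q[:,2]<hi)
    if k.any():print(lo,k.sum(),np.median(Q[k],0).round(4))
cv2.imwrite("pics/s6.png",cv2.resize(im[100:250,180:380,::-1],None,fx=4,fy=4,interpolation=cv2.INTER_CUBIC))
E
```

```text
[ 0.27390135 -0.40816809]
[ 0.273  -0.4141]
[ 0.27209865 -0.42003191]
pos [ 0.257  -0.2586  0.1842] yaw 13.33 F [-0.17 -0.16 -0.7 ] shift [-0.0181  0.1495  0.0025] rz 0.03
67
0.125 16 [ 0.2546 -0.2602  0.135 ]
0.14 27 [ 0.2553 -0.2602  0.1521]
0.16 24 [ 0.255  -0.26    0.1696]
```

View pics/s6.png

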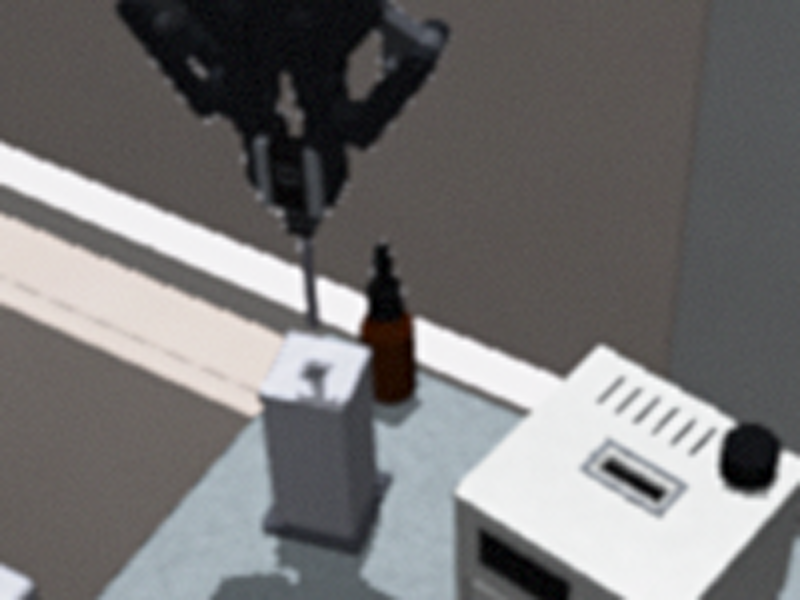

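The pin is out and hangs straight, with its shaft at crop (308,240)–(313,325). Next I'll carry it over the slot at y = +6 mm.

In the tool's units: 0.149 m is 0.1987, 0.143 m is 0.1907.

>>> arm_command(steps=[[0, 0, 0, -0.0027, 0.016, 0, -1], [0, 0, 0, -0.0067, 0.048, 0, -1], [0, 0, 0, -0.0107, 0.088, 0, -1], [0, 0, 0, -0.016, 0.1307, 0, -1], [0, 0, 0, -0.02, 0.168, 0, -1], [0, 0, 0, -0.0227, 0.1907, 0, -1], [0, 0, 0, -0.024, 0.1987, 0, -1], [0, 0, 0, -0.024, 0.1987, 0, -1]])

```text
time_s: 5.05
tool_pos: [0.273, -0.4074, 0.1813]
tool_rot: [-0.001, 0.993, 0.116, -0.001]
force: [0.2, 0.0, -0.7]
opening: 0.013
grip_force: 44.3
```

>>> arm_command(steps=[[0, 0, 0, 0, 0, 0, -1], [0, 0, 0, 0, 0, 0, -1]])

```text
time_s: 5.25
tool_pos: [0.2734, -0.4063, 0.1827]
tool_rot: [-0.0, 0.993, 0.116, -0.0]
force: [-0.2, -0.2, 0.0]
opening: 0.0128
grip_force: 44.3
```

```bash
python3 - <<'E'
from h import *
rel([.2739,-.4082,.162],13.3)
im,d,w=cloud("scene");t=sense()["tool_pos"];P=w.reshape(-1,3)
m=(P[:,2]>.123)&(P[:,2]<.178)&(np.hypot(P[:,0]-t[0],P[:,1]-t[1])<.02)
Q=P[m];print(len(Q),Q[:,2].min(),np.median(Q,0).round(4))
for n in("scene","top"):
    if n=="top": im,d,w=cloud(n)
    m=(w[...,2]>.09)&(w[...,2]<.106)&(abs(w[...,0]-.273)<.07)&(abs(w[...,1]+.4145)<.075)
    r=cv2.minAreaRect((w[m][:,:2]*1000).astype(np.float32));print(n,m.sum(),r)
    cv2.imwrite(f"pics/{n}7.png",cv2.resize(im[130:280,220:420,::-1],None,fx=4,fy=4,interpolation=cv2.INTER_CUBIC))
    s=d  # depth-based slot: points well under the top face
    m=(w[...,2]<.092)&(w[...,2]>.03)&(abs(w[...,0]-.273)<.02)&(abs(w[...,1]+.4145)<.03);print(m.sum(),w[m].mean(0) if m.any() else 0)
E
```

```text
pos [ 0.2734 -0.4063  0.1827] yaw 13.36 F [-0.19 -0.23  0.03] shift [0.0001 0.002  0.0207] rz 0.06
70 0.13039805208167377 [ 0.2712 -0.4072  0.1537]
scene 3187 ((272.7745666503906, -413.007568359375), (117.76846313476562, 112.83736419677734), 81.34627532958984)
0 0
top 946 ((273.1135559082031, -414.42779541015625), (115.65370178222656, 110.26235961914062), 81.46919250488281)
1 [ 0.27770551 -0.40014959  0.05087493]
```

View pics/scene7.png

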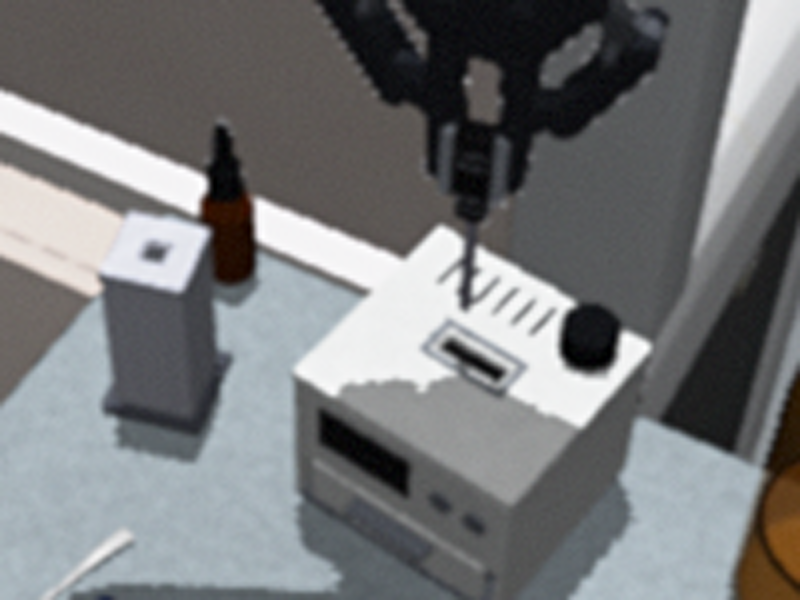

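The tip is at about crop (465,305), just above and behind the slot at (474,359) in projection, as expected at 28 mm height. Next is a slow descent with force checks.

>>> arm_command(steps=[[0, 0, 0, 0, 0.002, 0.008, -1], [0, 0, 0, 0, 0.002, 0.0187, -1], [0, 0, 0, 0, 0.002, 0.0267, -1], [0, 0, 0, 0, 0.002, 0.032, -1], [0, 0, 0, 0, 0.002, 0.0347, -1], [0, 0, 0, 0, 0.002, 0.036, -1], [0, 0, 0, 0, 0.002, 0.0373, -1], [0, 0, 0, 0, 0.002, 0.0387, -1]])

```text
time_s: 6.15
tool_pos: [0.2738, -0.4087, 0.154]
tool_rot: [0.0, 0.993, 0.116, 0.0]
force: [0.3, 0.7, -1.4]
opening: 0.0135
grip_force: 44.3
```

In the tool's units: 0.0025 m is 0.0033, 0.002 m is 0.0027.

>>> arm_command(steps=[[0, 0, 0, 0, 0, 0.0007, -1], [0, 0, 0, 0, 0, 0.0013, -1], [0, 0, 0, 0, 0, 0.002, -1], [0, 0, 0, 0, 0, 0.0027, -1], [0, 0, 0, 0, 0, 0.0033, -1]])

```text
time_s: 6.65
tool_pos: [0.2738, -0.4086, 0.1513]
tool_rot: [0.0, 0.993, 0.116, 0.0]
force: [0.4, 0.8, -1.2]
opening: 0.0134
grip_force: 44.3
```

```bash
python3 -c "
from h import *
rel([.2739,-.4082,.145],13.3)"
```

```text
pos [ 0.2738 -0.4086  0.1513] yaw 13.33 F [ 0.41  0.77 -1.23] shift [ 0.0002 -0.0003  0.0063] rz 0.03
```

It's in the slot without resistance. I'll continue to 16 mm depth.

>>> arm_command(steps=[[0, 0, 0, 0, 0, 0.0013, -1], [0, 0, 0, 0, 0, 0.0027, -1], [0, 0, 0, 0, 0, 0.0053, -1], [0, 0, 0, 0, 0, 0.008, -1], [0, 0, 0, 0, 0, 0.0107, -1], [0, 0, 0, 0, 0, 0.0133, -1], [0, 0, 0, 0, 0, 0.016, -1], [0, 0, 0, 0, 0, 0.0167, -1]])

```text
time_s: 7.45
tool_pos: [0.2737, -0.4084, 0.1384]
tool_rot: [-0.0, 0.993, 0.116, -0.0]
force: [0.3, -0.5, -1.2]
opening: 0.0135
grip_force: 44.3
```

>>> arm_command(steps=[[0, 0, 0, 0, 0, 0.0007, -1], [0, 0, 0, 0, 0, 0.0013, -1], [0, 0, 0, 0, 0, 0.002, -1], [0, 0, 0, 0, 0, 0.0027, -1], [0, 0, 0, 0, 0, 0.0033, -1], [0, 0, 0, 0, 0, 0.004, -1]])

```text
time_s: 8.05
tool_pos: [0.2738, -0.4086, 0.1357]
tool_rot: [0.0, 0.993, 0.116, 0.0]
force: [-0.2, -0.3, -0.7]
opening: 0.0132
grip_force: 44.3
```

In the tool's units: 0.003 m is 0.004, 0.0025 m is 0.0033.

>>> arm_command(steps=[[0, 0, 0, 0, 0, 0.0007, -1], [0, 0, 0, 0, 0, 0.0013, -1], [0, 0, 0, 0, 0, 0.002, -1], [0, 0, 0, 0, 0, 0.0027, -1], [0, 0, 0, 0, 0, 0.0033, -1], [0, 0, 0, 0, 0, 0.004, -1]])

```text
time_s: 8.65
tool_pos: [0.2738, -0.4086, 0.1327]
tool_rot: [0.0, 0.993, 0.116, 0.0]
force: [0.2, 0.2, 0.4]
opening: 0.0131
grip_force: 44.3
```

In the tool's units: 0.003 m is 0.004, 0.0025 m is 0.0033.

>>> arm_command(steps=[[0, 0, 0, 0, 0, 0.0007, -1], [0, 0, 0, 0, 0, 0.0013, -1], [0, 0, 0, 0, 0, 0.002, -1], [0, 0, 0, 0, 0, 0.0027, -1], [0, 0, 0, 0, 0, 0.0033, -1], [0, 0, 0, 0, 0, 0.004, -1]])

```text
time_s: 9.25
tool_pos: [0.2738, -0.4085, 0.1297]
tool_rot: [0.0, 0.993, 0.116, -0.0]
force: [0.5, -0.1, -0.8]
opening: 0.0133
grip_force: 44.3
```

In the tool's units: 0.003 m is 0.004, 0.0025 m is 0.0033.

>>> arm_command(steps=[[0, 0, 0, 0, 0, 0.0007, -1], [0, 0, 0, 0, 0, 0.0013, -1], [0, 0, 0, 0, 0, 0.002, -1], [0, 0, 0, 0, 0, 0.0027, -1], [0, 0, 0, 0, 0, 0.0033, -1], [0, 0, 0, 0, 0, 0.004, -1]])

```text
time_s: 9.85
tool_pos: [0.2738, -0.4086, 0.1267]
tool_rot: [0.0, 0.993, 0.116, 0.0]
force: [-0.2, -0.4, -0.1]
opening: 0.0131
grip_force: 44.3
```

In the tool's units: 0.003 m is 0.004, 0.0025 m is 0.0033.

>>> arm_command(steps=[[0, 0, 0, 0, 0, 0.0007, -1], [0, 0, 0, 0, 0, 0.0013, -1], [0, 0, 0, 0, 0, 0.002, -1], [0, 0, 0, 0, 0, 0.0027, -1], [0, 0, 0, 0, 0, 0.0033, -1], [0, 0, 0, 0, 0, 0.004, -1]])

```text
time_s: 10.45
tool_pos: [0.2737, -0.4085, 0.1237]
tool_rot: [0.0, 0.993, 0.116, -0.0]
force: [0.6, 0.2, -0.6]
opening: 0.0132
grip_force: 44.3
```

In the tool's units: 0.003 m is 0.004, 0.0025 m is 0.0033.

>>> arm_command(steps=[[0, 0, 0, 0, 0, 0.0007, -1], [0, 0, 0, 0, 0, 0.0013, -1], [0, 0, 0, 0, 0, 0.002, -1], [0, 0, 0, 0, 0, 0.0027, -1], [0, 0, 0, 0, 0, 0.0033, -1], [0, 0, 0, 0, 0, 0.004, -1]])

```text
time_s: 11.05
tool_pos: [0.2738, -0.4085, 0.1207]
tool_rot: [0.0, 0.993, 0.116, 0.0]
force: [0.1, -0.8, -0.5]
opening: 0.0131
grip_force: 44.3
```

In the tool's units: 0.003 m is 0.004, 0.0025 m is 0.0033.

>>> arm_command(steps=[[0, 0, 0, 0, 0, 0.0007, -1], [0, 0, 0, 0, 0, 0.0013, -1], [0, 0, 0, 0, 0, 0.002, -1], [0, 0, 0, 0, 0, 0.0027, -1], [0, 0, 0, 0, 0, 0.0033, -1], [0, 0, 0, 0, 0, 0.004, -1]])

```text
time_s: 11.65
tool_pos: [0.2737, -0.4086, 0.1177]
tool_rot: [0.0, 0.993, 0.116, -0.0]
force: [-0.4, -0.3, -0.3]
opening: 0.013
grip_force: 44.3
```

No pad on this side by 37 mm depth, so it must be on the −y side. I'll retract to about 15 mm depth, shift 14 mm along the slot and probe again.

In the tool's units: -0.022 m is -0.0293, 0.013 m is 0.0173.

>>> arm_command(steps=[[0, 0, 0, 0, 0, -0.0067, -1], [0, 0, 0, 0, 0, -0.016, -1], [0, 0, 0, 0, 0, -0.0253, -1], [0, 0, 0, 0, 0, -0.0293, -1], [0, 0, 0, -0.0017, 0.0044, -0.0293, -1], [0, 0, 0, -0.0035, 0.0087, -0.0293, -1], [0, 0, 0, -0.0052, 0.0131, -0.0293, -1], [0, 0, 0, -0.0069, 0.0173, -0.0293, -1]])

```text
time_s: 12.45
tool_pos: [0.2715, -0.4226, 0.1393]
tool_rot: [-0.0, 0.993, 0.116, -0.0]
force: [-0.8, -0.0, -0.7]
opening: 0.0136
grip_force: 44.3
```

In the tool's units: 0.003 m is 0.004, 0.0025 m is 0.0033.

>>> arm_command(steps=[[0, 0, 0, 0, 0, 0, -1], [0, 0, 0, 0, 0, 0.0013, -1], [0, 0, 0, 0, 0, 0.0027, -1], [0, 0, 0, 0, 0, 0.0033, -1], [0, 0, 0, 0, 0, 0.004, -1]])

```text
time_s: 12.95
tool_pos: [0.2717, -0.4223, 0.1366]
tool_rot: [-0.0, 0.993, 0.116, -0.0]
force: [0.1, -0.4, -1.3]
opening: 0.0133
grip_force: 44.3
```

In the tool's units: 0.002 m is 0.0027, 0.0015 m is 0.002.

>>> arm_command(steps=[[0, 0, 0, 0, 0, 0.0007, -1], [0, 0, 0, 0, 0, 0.0013, -1], [0, 0, 0, 0, 0, 0.002, -1], [0, 0, 0, 0, 0, 0.0027, -1]])

```text
time_s: 13.35
tool_pos: [0.2717, -0.4224, 0.1347]
tool_rot: [0.0, 0.993, 0.116, 0.0]
force: [-0.2, -0.3, -0.4]
opening: 0.0135
grip_force: 44.3
```

Depth is now 20 mm. I'll go on in 2 mm calls, watching fz.

In the tool's units: 0.002 m is 0.0027, 0.0015 m is 0.002.

>>> arm_command(steps=[[0, 0, 0, 0, 0, 0.0007, -1], [0, 0, 0, 0, 0, 0.0013, -1], [0, 0, 0, 0, 0, 0.002, -1], [0, 0, 0, 0, 0, 0.0027, -1]])

```text
time_s: 13.75
tool_pos: [0.2717, -0.4224, 0.1327]
tool_rot: [0.0, 0.993, 0.116, -0.0]
force: [0.7, 0.0, 0.1]
opening: 0.0134
grip_force: 44.3
```

>>> arm_command(steps=[[0, 0, 0, 0, 0, 0.0007, -1], [0, 0, 0, 0, 0, 0.0013, -1], [0, 0, 0, 0, 0, 0.002, -1], [0, 0, 0, 0, 0, 0.0027, -1]])

```text
time_s: 14.15
tool_pos: [0.2717, -0.4224, 0.1307]
tool_rot: [0.0, 0.993, 0.116, 0.0]
force: [-0.0, 0.9, 0.6]
opening: 0.013
grip_force: 44.3
```

In the tool's units: 0.002 m is 0.0027, 0.0015 m is 0.002.

>>> arm_command(steps=[[0, 0, 0, 0, 0, 0.0007, -1], [0, 0, 0, 0, 0, 0.0013, -1], [0, 0, 0, 0, 0, 0.002, -1], [0, 0, 0, 0, 0, 0.0027, -1]])

```text
time_s: 14.55
tool_pos: [0.2719, -0.4228, 0.13]
tool_rot: [0.001, 0.993, 0.116, 0.0]
force: [-0.9, 2.0, 6.6]
opening: 0.0134
grip_force: 45.1
```

Contact: fz 6.6 N at about 24 mm depth. I'll press in small increments.

In the tool's units: 0.002 m is 0.0027, 0.001 m is 0.0013.

>>> arm_command(steps=[[0, 0, 0, 0, 0, 0.0007, -1], [0, 0, 0, 0, 0, 0.0013, -1], [0, 0, 0, 0, 0, 0.002, -1], [0, 0, 0, 0, 0, 0.0027, -1]])

```text
time_s: 14.95
tool_pos: [0.2719, -0.4229, 0.1284]
tool_rot: [0.001, 0.993, 0.116, 0.0]
force: [-1.2, 1.0, 7.3]
opening: 0.0131
grip_force: 45.2
```

In the tool's units: 0.001 m is 0.0013, 0.0005 m is 0.0007.

>>> arm_command(steps=[[0, 0, 0, 0, 0, 0.0007, -1], [0, 0, 0, 0, 0, 0.0013, -1], [0, 0, 0, 0, 0, 0.0013, -1]])

```text
time_s: 15.25
tool_pos: [0.2719, -0.423, 0.1275]
tool_rot: [0.001, 0.993, 0.116, 0.0]
force: [-0.8, 1.3, 6.9]
opening: 0.0132
grip_force: 45.3
```

In the tool's units: 0.0015 m is 0.002, 0.001 m is 0.0013.

>>> arm_command(steps=[[0, 0, 0, 0, 0, 0.0007, -1], [0, 0, 0, 0, 0, 0.0013, -1], [0, 0, 0, 0, 0, 0.002, -1], [0, 0, 0, 0, 0, 0.002, -1]])

```text
time_s: 15.65
tool_pos: [0.2719, -0.423, 0.1261]
tool_rot: [0.001, 0.993, 0.116, 0.0]
force: [-0.6, 2.0, 7.6]
opening: 0.0137
grip_force: 45.3
```

In the tool's units: 0.001 m is 0.0013, 0.0005 m is 0.0007.

>>> arm_command(steps=[[0, 0, 0, 0, 0, 0.0007, -1], [0, 0, 0, 0, 0, 0.0013, -1], [0, 0, 0, 0, 0, 0.0013, -1]])

```text
time_s: 15.95
tool_pos: [0.272, -0.4229, 0.125]
tool_rot: [0.001, 0.993, 0.116, 0.0]
force: [0.1, 1.5, 7.0]
opening: 0.0132
grip_force: 45.1
```

```bash
cat > tray.py <<'E'
from h import *
im,d,w=cloud("scene");rel([0,0,0])
a=np.radians(-8.64);q=w-np.array([.2731,-.4145,0]);x=q[...,0]*np.cos(a)+q[...,1]*np.sin(a);y=-q[...,0]*np.sin(a)+q[...,1]*np.cos(a)
m=(abs(y)<.04)&(x<-.06)&(x>-.12)&(q[...,2]>.012)&(q[...,2]<.09)
print("tray pts",m.sum(),np.percentile(-.055-x[m],90) if m.any() else 0)
E
python3 tray.py
```

```text
pos [ 0.272  -0.4229  0.1249] yaw 13.33 F [0.09 1.41 5.96] shift [-0.1673 -0.4745  0.1237] rz None
tray pts 403 0.02415407531033478
```

The tray appears to be moving out. I'll hold here and recheck.

>>> arm_command(steps=[[0, 0, 0, 0, 0, 0, -1], [0, 0, 0, 0, 0, 0, -1], [0, 0, 0, 0, 0, 0, -1], [0, 0, 0, 0, 0, 0, -1], [0, 0, 0, 0, 0, 0, -1], [0, 0, 0, 0, 0, 0, -1], [0, 0, 0, 0, 0, 0, -1], [0, 0, 0, 0, 0, 0, -1]])

```text
time_s: 16.8
tool_pos: [0.272, -0.4229, 0.1248]
tool_rot: [0.001, 0.993, 0.116, 0.0]
force: [-0.5, 2.2, 6.7]
opening: 0.0134
grip_force: 45.1
```

```bash
python3 tray.py
```

```text
pos [ 0.272  -0.4229  0.1248] yaw 13.33 F [-0.17  0.12  6.62] shift [-0.1673 -0.4745  0.1237] rz None
tray pts 826 0.04466128054489221
```

The tray is fully out (about 40 mm). Next I'll withdraw the pin straight up.

In the tool's units: -0.063 m is -0.084, -0.06 m is -0.08.

>>> arm_command(steps=[[0, 0, 0, 0, 0, -0.0053, -1], [0, 0, 0, 0, 0, -0.0133, -1], [0, 0, 0, 0, 0, -0.024, -1], [0, 0, 0, 0, 0, -0.0373, -1], [0, 0, 0, 0, 0, -0.0533, -1], [0, 0, 0, 0, 0, -0.0693, -1], [0, 0, 0, 0, 0, -0.08, -1], [0, 0, 0, 0, 0, -0.084, -1]])

```text
time_s: 17.65
tool_pos: [0.272, -0.423, 0.1879]
tool_rot: [0.001, 0.993, 0.116, 0.0]
force: [0.2, 0.6, -0.3]
opening: 0.013
grip_force: 44.2
```

```bash
python3 tray.py; python3 -c "
from h import *
rel([.2567,-.2583,.188],13.3)"
```

```text
pos [ 0.272  -0.423   0.1878] yaw 13.33 F [-0.24 -1.04 -0.25] shift [-0.1672 -0.4747  0.1865] rz None
tray pts 826 0.04462556048705286
pos [ 0.272  -0.423   0.1878] yaw 13.33 F [-0.24 -1.04 -0.25] shift [ 0.0231 -0.1638 -0.0006] rz 0.03
```

In the tool's units: -0.164 m is -0.2187, -0.154 m is -0.2053.

>>> arm_command(steps=[[0, 0, 0, 0.0027, -0.0187, 0, -1], [0, 0, 0, 0.008, -0.056, 0, -1], [0, 0, 0, 0.0133, -0.0973, 0, -1], [0, 0, 0, 0.0193, -0.1387, 0, -1], [0, 0, 0, 0.0253, -0.1813, 0, -1], [0, 0, 0, 0.0287, -0.2053, 0, -1], [0, 0, 0, 0.0307, -0.2187, 0, -1], [0, 0, 0, 0.0307, -0.2187, 0, -1]])

```text
time_s: 18.5
tool_pos: [0.2561, -0.2562, 0.1859]
tool_rot: [0.0, 0.993, 0.117, 0.0]
force: [0.4, -0.8, -0.9]
opening: 0.0131
grip_force: 44.2
```

>>> arm_command(steps=[[0, 0, 0, 0, 0, 0, -1], [0, 0, 0, 0, 0, 0, -1], [0, 0, 0, 0, 0, 0, -1]])

```text
time_s: 18.8
tool_pos: [0.2563, -0.2581, 0.186]
tool_rot: [-0.0, 0.993, 0.116, -0.0]
force: [0.5, -0.6, -0.2]
opening: 0.0131
grip_force: 44.2
```

```bash
python3 - <<'E'
from h import *
rel([.2567,-.2583,.095],13.3)
im,d,w=cloud("scene");P=w.reshape(-1,3);t=sense()["tool_pos"]
Q=P[(P[:,2]>.115)&(P[:,2]<.2)&(np.hypot(P[:,0]-t[0],P[:,1]-t[1])<.02)]
print("tip z",Q[:,2].min())
for lo,hi in((.125,.145),(.145,.165),(.165,.18)):
    k=(Q[:,2]>lo)&(Q[:,2]<hi);print(lo,k.sum(),np.median(Q[k],0).round(4))
cv2.imwrite("pics/s8.png",cv2.resize(im[100:250,180:380,::-1],None,fx=4,fy=4,interpolation=cv2.INTER_CUBIC))
E
```

```text
pos [ 0.2563 -0.2581  0.186 ] yaw 13.28 F [ 0.5  -0.61 -0.19] shift [0.0004 0.0003 0.091 ] rz -0.02
tip z 0.1324324372188813
0.125 20 [ 0.2547 -0.2593  0.1389]
0.145 27 [ 0.2542 -0.2595  0.1546]
0.165 24 [ 0.254  -0.2599  0.1722]
```

View pics/s8.png

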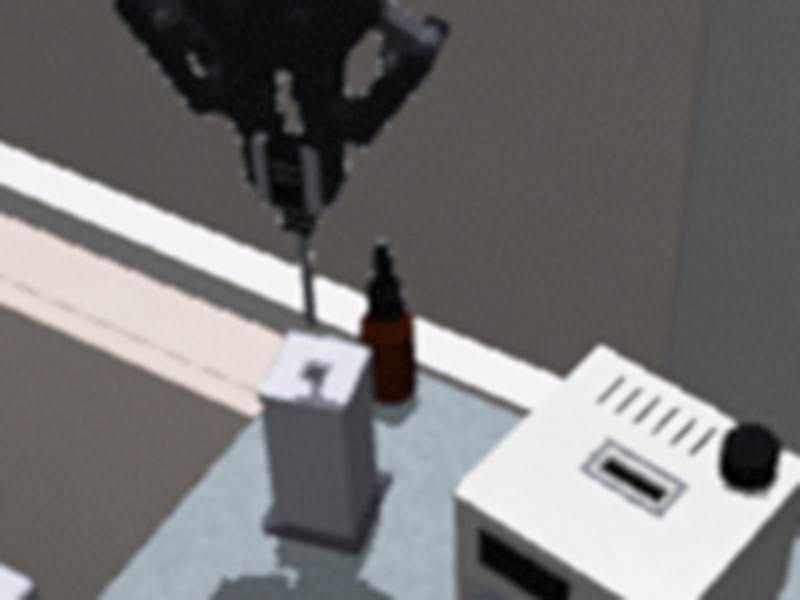

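The pin is upright above the hole (tip at about (312,322), hole at (318,372)). Next I'll lower it, slowly at the mouth.

In the tool's units: 0.034 m is 0.0453, 0.0003 m is 0.0004.

>>> arm_command(steps=[[0, 0, 0, 0.0004, 0.0004, 0.0107, -1], [0, 0, 0, 0.0004, 0.0004, 0.024, -1], [0, 0, 0, 0.0004, 0.0004, 0.0333, -1], [0, 0, 0, 0.0004, 0.0004, 0.0387, -1], [0, 0, 0, 0.0004, 0.0004, 0.0413, -1], [0, 0, 0, 0.0004, 0.0004, 0.0427, -1], [0, 0, 0, 0.0004, 0.0004, 0.044, -1], [0, 0, 0, 0.0004, 0.0004, 0.0453, -1]])

```text
time_s: 19.65
tool_pos: [0.2568, -0.2579, 0.1525]
tool_rot: [0.0, 0.993, 0.116, 0.0]
force: [-0.4, 0.4, -0.5]
opening: 0.0136
grip_force: 44.2
```

In the tool's units: 0.003 m is 0.004, 0.002 m is 0.0027.

>>> arm_command(steps=[[0, 0, 0, 0, 0, 0.0013, -1], [0, 0, 0, 0, 0, 0.0027, -1], [0, 0, 0, 0, 0, 0.004, -1]])

```text
time_s: 19.95
tool_pos: [0.2567, -0.2578, 0.1492]
tool_rot: [0.0, 0.993, 0.116, 0.0]
force: [0.3, -0.0, -0.3]
opening: 0.0126
grip_force: 44.2
```

It's in the hole with no force. I'll lower it further.

In the tool's units: 0.051 m is 0.068, 0.049 m is 0.0653.

>>> arm_command(steps=[[0, 0, 0, 0, 0, 0.0067, -1], [0, 0, 0, 0, 0, 0.0173, -1], [0, 0, 0, 0, 0, 0.0293, -1], [0, 0, 0, 0, 0, 0.0413, -1], [0, 0, 0, 0, 0, 0.052, -1], [0, 0, 0, 0, 0, 0.06, -1], [0, 0, 0, 0, 0, 0.0653, -1], [0, 0, 0, 0, 0, 0.068, -1]])

```text
time_s: 20.75
tool_pos: [0.2565, -0.2576, 0.0977]
tool_rot: [-0.0, 0.993, 0.116, -0.0]
force: [0.5, -0.3, -1.0]
opening: 0.0135
grip_force: 44.2
```

In the tool's units: 0.002 m is 0.0027, 0.0015 m is 0.002.

>>> arm_command(steps=[[0, 0, 0, 0, 0, 0.0007, -1], [0, 0, 0, 0, 0, 0.0013, -1], [0, 0, 0, 0, 0, 0.002, -1], [0, 0, 0, 0, 0, 0.0027, -1]])

```text
time_s: 21.15
tool_pos: [0.2567, -0.2579, 0.0965]
tool_rot: [0.0, 0.993, 0.116, 0.0]
force: [0.5, 0.7, -0.9]
opening: 0.0132
grip_force: 44.2
```

In the tool's units: 0.001 m is 0.0013, 0.0005 m is 0.0007.

>>> arm_command(steps=[[0, 0, 0, 0, 0, 0.0007, -1], [0, 0, 0, 0, 0, 0.0013, -1], [0, 0, 0, 0, 0, 0.0013, -1]])

```text
time_s: 21.45
tool_pos: [0.2566, -0.2577, 0.0951]
tool_rot: [0.0, 0.993, 0.116, -0.0]
force: [0.5, -0.1, -0.6]
opening: 0.0133
grip_force: 44.2
```

>>> arm_command(steps=[[0, 0, 0, 0, 0, 0, -0.6], [0, 0, 0, 0, 0, 0, -0.5], [0, 0, 0, 0, 0, 0, -0.4], [0, 0, 0, 0, 0, 0, -0.2], [0, 0, 0, 0, 0, 0, 0.1], [0, 0, 0, 0, 0, 0, 0.1], [0, 0, 0, 0, 0, 0, 0.1]])

```text
time_s: 22.15
tool_pos: [0.2566, -0.2577, 0.0952]
tool_rot: [0.0, 0.993, 0.116, 0.0]
force: [0.0, 1.0, 0.0]
opening: 0.0472
grip_force: 0.0
```

In the tool's units: -0.12 m is -0.16, -0.115 m is -0.1533.

>>> arm_command(steps=[[0, 0, 0, 0, 0, -0.0133, 0.1], [0, 0, 0, 0, 0, -0.0333, 0.1], [0, 0, 0, 0, 0, -0.06, 0.1], [0, 0, 0, 0, 0, -0.0933, 0.1], [0, 0, 0, 0, 0, -0.1267, 0.1], [0, 0, 0, 0, 0, -0.1533, 0.1], [0, 0, 0, 0, 0, -0.16, 0.1], [0, 0, 0, 0, 0, -0.16, 0.1]])

```text
time_s: 22.95
tool_pos: [0.2569, -0.2582, 0.2163]
tool_rot: [0.001, 0.993, 0.116, 0.001]
force: [-0.8, 0.6, 0.4]
opening: 0.0472
grip_force: 0.0
```

```bash
python3 tray.py; python3 - <<'E'
from h import *
im,d,w=cloud("scene")
P=w.reshape(-1,3);Q=P[(P[:,2]>.104)&(P[:,2]<.16)&(np.hypot(P[:,0]-.2568,P[:,1]+.2585)<.02)]
print(len(Q),Q.max(0))
for lo,hi in((.104,.12),(.12,.135),(.135,.15)):
    k=(Q[:,2]>lo)&(Q[:,2]<hi);print(k.sum(),np.median(Q[k],0).round(4))
cv2.imwrite("pics/s9.png",cv2.resize(im[120:270,180:380,::-1],None,fx=4,fy=4,interpolation=cv2.INTER_CUBIC))
E
```

```text
pos [ 0.2566 -0.2577  0.215 ] yaw 13.33 F [ 0.41 -1.34 -0.44] shift [-0.1903 -0.3099  0.215 ] rz None
tray pts 836 0.044829788727811536
189 [ 0.26454359 -0.25049221  0.14751031]
57 [ 0.2507 -0.2618  0.1125]
54 [ 0.2508 -0.2614  0.1277]
78 [ 0.2527 -0.2598  0.1439]
```

View pics/s9.png

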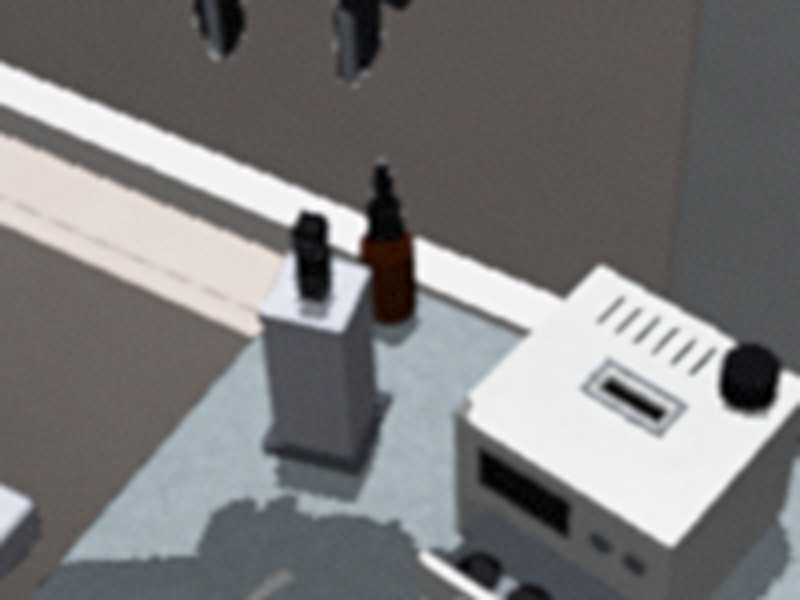

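The handle stands upright and seated on the block at (312,255), with its top at about 0.147 as at the start. The tray is out at (500,570), the bottle and cap haven't moved, and the gripper is clear.

```bash
python3 -c "
from bench import *
print(hand_in())"
```

```text
the job is handed in; nothing more can be done
None
```

The tray is released and about 40 mm out, the pin is back upright and fully down in its holder, nothing else was moved, and the job is handed in (it returned no verdict).

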